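Clamp a tinned cup on its stake with the ratchet-knob hold-down

TASK

Swing the bronze hold-down arm over the upturned tinned cup until it rests against its stop, then tighten its black ratchet knob clockwise until the ratchet slips and clicks once. Stop at that first click, do not go on to a second, and let go, leaving the cup clamped square on its stake and the other pieces where they are.

Things in the scene. Friction and masses are not known exactly. Their poses are not given: they have to be found in the camera images.
- swing_arm (a joint): Angle of the bronze hold-down arm, which swings level about its post. 0: closed, against its stop, spindle over the cup's middle; it grows as the arm opens, counter-clockwise from above (to 1.7 rad), so the arm closes clockwise. It stays where it is left and moves at 1 to 2 N pushed at the knob. Tightening, clockwise too, presses it against its stop.
- pivot (a point): Point on the post's vertical axis, 110 mm from the spindle's, at the height of the arm's underside. x turns with the arm and points from spindle to post. The arm is 18 mm thick and 28 mm wide, its end bosses 42 to 48 mm across; the post ends 28 mm above this point.
- knob_grip (a point): Centre, half-way up, of the black fluted ratchet knob on the spindle's vertical axis: round, 42 mm across (45 over flutes), 30 mm high, free all round, 18 to 24 mm clear of the arm; a 31 mm collar is under it. Grip it at any angle. z up; x along its white line. Clockwise from above feeds spindle and knob down 6 mm a turn, with 0.02 N m of drag, also if it is turned while the arm swings.
- spindle: The spindle. Origin on its axis, 19 mm above its leather face (34 mm across, 1.8 to 3.5 mm above the cup at first); this frame never turns. Once it touches, torque rises over 0.4 to 0.7 rad to 0.25 N m; there the ratchet slips: torque falls through zero, the knob alone runs on to the next of 16 notches a turn, 0.37 mm down; the spindle holds, at 30 to 60 N. Let go before half-way, it springs back.
- cup: Silver-toned tinned cup, upside down over the stake: 60 mm high, 58 mm across its base (now on top), 72 mm at the mouth, 3 mm walls, mouth 19 mm above the fixture's foot, standing on the stake by its inner base with some play. Origin: centre of its mouth, which faces down, so its base is 60 mm above this.
- cup_base (a point): Centre of the cup's outer base, the face that the leather face presses on; z up.
- stake_top (a point): Centre of the flat top of the steel stake inside the cup, 3 mm below the cup's base, on the work axis: the spindle stands over it when the arm is closed. Fixed to the fixture, a green cast base 210 x 120 mm bolted to the marble; x points from stake to post, which is 110 mm away.
- cezve: Bystander: hand-chased copper cezve 88 mm across, 72 mm high, with a long brass handle along its +y rising to 95 mm. Origin under its middle.
- spare_cup: Bystander: a second tinned cup, upside down on the marble, 60 mm high, 72 mm across. Origin under its middle.
- brass_stake: Bystander: brass planishing stake standing on the marble, 42 mm across, 70 mm high. Origin under its middle.
Not all that is in view belongs to the job. Leave any blue, pink or turquoise look-alike of the cup alone.

How it is judged:
On the way, in this order (a step that is already met when the one before it is completed fails the run):
1. the arm is swung over the cup, against its stop (value of joint swing_arm below 0.06 rad and contact force between spindle and cup below 3 N), for 0.2 s.
2. the leather face presses on the cup and the ratchet has clicked (value of joint swing_arm below 0.06 rad and contact force between spindle and cup above 20 N and z of knob_grip in the frame of spindle below 0.0608 m), for 0.1 s.
At the end, for the whole second after the job is handed in: Arm against its stop (within 0.06 rad); leather face pressing on the cup with over 20 N; knob one click on (run down 0.25 to 0.5 mm towards the spindle, a click being 0.37 mm); cup upright within 0.06 rad, within 7 mm of the stake axis, still; bystanders within 20 mm of their starts; knob released (value of joint swing_arm below 0.06 rad and contact force between spindle and cup above 20 N and z of knob_grip in the frame of spindle between 0.0605 and 0.06075 m and horizontal distance between cup_base and stake_top below 0.007 m and angle between cup's own z axis and vertical below 0.06 rad and linear speed of cup below 0.02 m/s and distance of each of cezve, spare_cup, brass_stake from where it was at the start of the episode below 0.02 m); the robot touches nothing.
It fails at once if the ratchet clicks a second time (the knob has run down 0.66 mm or more towards the spindle) (z of knob_grip in the frame of spindle below 0.06034 m).
It fails at once if the leather face presses on the cup with more than 80 N (contact force between spindle and cup above 80 N).
It fails at once if the fingers press on the cup with more than 8 N (contact force between the fingers and cup above 8 N).
It fails at once if a bystander is moved by more than 20 mm (distance of any of cezve, spare_cup, brass_stake from where it was at the start of the episode above 0.02 m).
It also fails if it takes over 70 s, if anything falls off the work surface, if the arm or the gripper's body presses on something with over 40 N, if the wrist force passes 120 N, or if a joint passes its speed limit or range.

ROBOT

A 6-joint arm with a two-finger parallel gripper is mounted at the origin on the work surface. World frame = base frame: x ahead of the robot, y to its left, z up, the work surface at z = 0. Lengths are in m, angles in rad, forces in N, time in s.
With the tool pointing down it reaches from about 0.225 to 0.875 m from the base axis. Payload 3.4 kg.
Tool frame: the origin (TCP) lies between the finger pads; the fingertips stand 8 mm ahead of it and the grasp point (between the pads) lies 11 mm behind it; z points along the fingers, y is the line along which they close (so a half turn about z gives the same grasp; the last joint's range is limited). The gripper opens to 85 mm and grips with 20 to 120 N. Pads are 22 mm wide; open, the fingers measure 114 mm over their backs; the gripper's body (76 mm by 85 mm) begins 54 mm behind the grasp point. The pads swing forward as they close: fully open they stand 13 mm farther back than shut.
Start: joints at [-1.328, 0.276, 1.505, -0, 1.361, -0.121], TCP at [0.205, -0.537, 0.239] pointing down, gripper open.
Joint ranges: [-2.89, 2.89], [-0.75, 2.08], [0.22, 2.7], [-1.18, 4.32], [0.11, 2.71], [-2.7, 2.7]. Speed limits (rad/s): [2.57, 2.57, 3.14, 3.14, 3.14, 3.14].

INTERFACE

Orientations are given as a unit quaternion [w, x, y, z].
In Python, from rig import manip, optics, finder gives the robot as it stands.
- The arm moves only by the tool servo_tool, never from a script. Its argument "increments" is a list of rows, each a list of 7 numbers: the shift along the tool's x, y, z in cm, then the turn, a rotation vector about the tool's x, y, z in degrees, then the closure, from -1 (fully open) to 1 (shut). In form: [[x, y, z, rx, ry, rz, gripper], ...]. A call has exactly 5 rows; each row shifts and turns the commanded pose from where the row before left it, along the tool's axes as they then stand; what a row does not reach is not made up. A row lasts 1/10 s, in which the tool goes at most 50 mm and 8.59 degrees, less where a joint would pass 70% of its speed; a pose out of reach is approached as far as the arm can. A call is refused whole if a number of a shift passes 5 or a number of a turn 8.59, either way. A call with a gripper value outside its range is refused whole. The fingers move at their own pace and stop on an object; "squeeze" is the grip in N (left out, the last holds). Time passes only in rows, so rows that do not move let the fingers close, or fill a call up. It gives the time, the measured TCP pose, the force, the opening and the grip force at its end, in the units of the state.
- manip.get_state(): the state, without advancing time (a new reading comes with each control period).
- optics.get_image(name): name is "scene" or "side" or "wrist"; returns the picture (480x640x3 uint8, red, green, blue); there is no depth.
- optics.get_calibration(name): a dict with "fov_y" (degrees; the focal length in pixels is half the picture's height over the tangent of half this angle, whatever the lens; pixels are square), "cx", "cy" (the principal point, pixels), "world_to_cam" (4x4, takes a point from world to camera coordinates). Camera axes: x right, y down, z forward; pixel columns grow to the right and rows downward; lengths in m; the calibration is good to about 2 mm. A picture is of the moment at which its call begins: read the wrist's pose just before it. get_calibration takes no time and is no camera call; for the wrist camera it gives the pose at the moment of the call.
- manip.sign_off(): hands the job in; it is judged then, once.
Trained networks look in the newest picture that a camera, given by its name, has taken for a name from the list of things; names that differ only in an ending like _2 or _b are one class to them, and where a whole thing is asked for, a point or a joint stands for the part that bears it (a point fixed in the world has none). Each returns a list of dicts, best first, with "p" (0 to 1); they miss things now and then, are a little off and sometimes report something else, mostly with a low value. They report only what shows in the picture. A call takes as long as a camera call. They do not tell look-alikes from the thing itself.
- finder.silhouettes(label, camera): "region" (480x640 bool, what is visible of it) and "box" ([centre column, centre row, width, height] in pixels, round what is visible of it).
- finder.tip_of(label, camera): "at" ([column, row] in pixels: a listed point, or the origin of a listed thing).
The state is a dict: "clock": time; "qpos": joint angles; "qd": joint speeds; "effort": joint torques, N m; "position": TCP position; "ee_rot": TCP orientation; "contact_force": force on the tool from outside, world axes, zero at the start; "moment": the same for the moment, N m; "width": finger opening in m; "gripper_force": force on a finger pad.
Only numpy, scipy, OpenCV 4.12 (cv2) and the standard library are available. Lean on these libraries where they do the work, as an engineer would, in place of code of your own. Each camera call takes 0.05 s, during which the arm holds its last target. There are 200 camera calls.

## Working session

There is one attempt and no reset: what is moved stays moved. The work goes in short steps, Python scripts to look and compute and a tool call to move; the robot and the scene stay as the last step left them, time stands still between calls to the robot, and variables do not carry over. Pictures are saved under pics/ and viewed, at most 10 in all, crops included, and the job is handed in when it is done.

Besides the shell and the picture viewer there is one more tool, called in YAML: its name, and indented under it one key for each argument. servo_tool: Moves the arm, as the interface text tells. Its arguments: {"type":"object","properties":{"increments":{"type":"array","items":{"type":"array","items":{"type":"number"}}},"squeeze":{"type":"number"}},"required":["increments"]}

```bash
ls; mkdir -p pics
cat > h.py <<'E'
from rig import manip, optics, finder
import numpy as np, cv2
def snap(n,f=None):
    im=optics.get_image(n)
    if f: cv2.imwrite('pics/'+f,cv2.cvtColor(im,cv2.COLOR_RGB2BGR))
    return im
def cam(n):
    c=optics.get_calibration(n); f=240/np.tan(np.radians(c['fov_y'])/2)
    return f,c['cx'],c['cy'],np.array(c['world_to_cam'])
def ray(n,px):
    f,cx,cy,T=cam(n); d=np.array([(px[0]-cx)/f,(px[1]-cy)/f,1.]); R=T[:3,:3]
    d=R.T@d; return -R.T@T[:3,3], d/np.linalg.norm(d)
def atz(n,px,z):
    o,d=ray(n,px); return o+d*(z-o[2])/d[2]
def tri(obs):
    A=np.zeros((3,3));b=np.zeros(3)
    R=[ray(n,p) for n,p in obs]
    for o,d in R:
        P=np.eye(3)-np.outer(d,d);A+=P;b+=P@o
    x=np.linalg.solve(A,b)
    return x,[float(np.linalg.norm((np.eye(3)-np.outer(d,d))@(x-o))) for o,d in R]
def proj(n,X):
    f,cx,cy,T=cam(n); p=T[:3,:3]@np.asarray(X)+T[:3,3]; return np.array([cx+f*p[0]/p[2],cy+f*p[1]/p[2]])
E
python3 - <<'E'
from h import *
np.set_printoptions(precision=4,suppress=True)
a=snap('scene');b=snap('side')
cv2.imwrite('pics/a.png',cv2.cvtColor(a,cv2.COLOR_RGB2BGR))
cv2.imwrite('pics/b.png',cv2.cvtColor(b,cv2.COLOR_RGB2BGR))
print(manip.get_state())
for l in ['knob_grip','pivot','cup_base','stake_top','cup','spindle','cezve','spare_cup','brass_stake']:
    for c in ['scene','side']:
        print(l,c,[(np.round(r['at']),round(r['p'],2)) for r in finder.tip_of(l,c)[:3]])
E
```

```text
pics
{'clock': 0.1, 'qpos': array([-1.328 ,  0.2766,  1.506 , -0.    ,  1.3607, -0.121 ]), 'qd': array([ 0.0002, -0.0032, -0.0028,  0.0003,  0.0009,  0.0001]), 'effort': array([  0.001 , -41.7698, -24.6405,  -0.0001,   0.0058,  -0.    ]), 'position': array([ 0.2045, -0.5369,  0.2385]), 'ee_rot': array([-0.0008,  0.9835,  0.1809, -0.0001]), 'contact_force': array([ 0.2428, -0.7082, -0.3339]), 'moment': array([ 0.0522,  0.0208, -0.0206]), 'gripper_force': 0.0, 'width': 0.0853952031728188}
knob_grip scene [(array([241., 218.]), 0.57)]
knob_grip side [(array([296., 187.]), 0.6)]
pivot scene [(array([244., 277.]), 0.61)]
pivot side [(array([259., 216.]), 0.77)]
cup_base scene [(array([260., 164.]), 0.81), (array([290., 264.]), 0.74), (array([430., 280.]), 0.62)]
cup_base side [(array([296., 239.]), 0.82), (array([392., 400.]), 0.7), (array([293., 261.]), 0.33)]
stake_top scene [(array([245., 234.]), 0.21)]
stake_top side [(array([293., 239.]), 0.86)]
cup scene [(array([256., 178.]), 0.96), (array([426., 295.]), 0.68), (array([292., 279.]), 0.6)]
cup side [(array([389., 418.]), 0.83), (array([410., 230.]), 0.75), (array([293., 262.]), 0.7)]
spindle scene [(array([249., 236.]), 0.9)]
spindle side [(array([297., 206.]), 0.8), (array([257., 216.]), 0.68)]
cezve scene []
cezve side [(array([338., 226.]), 0.81), (array([294., 186.]), 0.24)]
spare_cup scene [(array([338., 373.]), 0.75)]
spare_cup side [(array([227., 311.]), 0.82)]
brass_stake scene [(array([334., 312.]), 0.69)]
brass_stake side [(array([276., 294.]), 0.92)]
```

View pics/a.png

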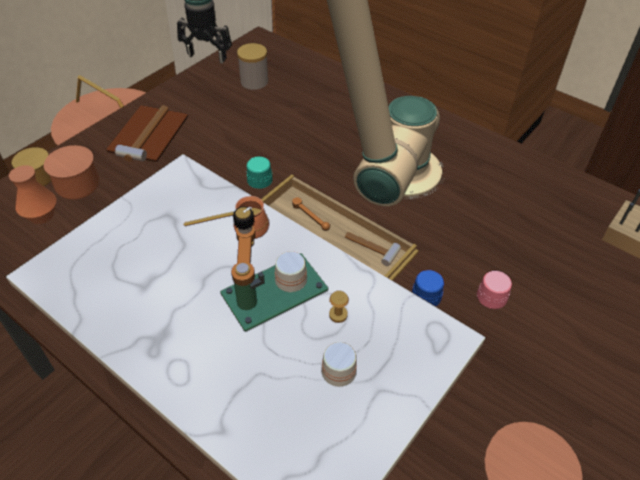

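View pics/b.png

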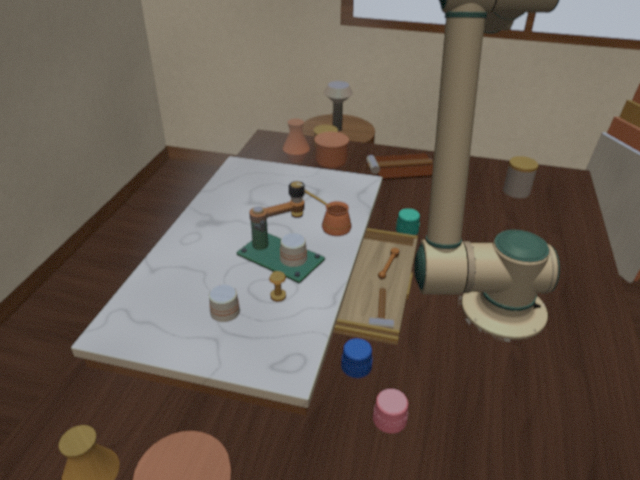

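Run:
```python
from h import *
np.set_printoptions(precision=4,suppress=True)
print('knob',tri([('scene',(241,218)),('side',(296,187))]))
print('pivot',tri([('scene',(244,277)),('side',(259,216))]))
print('spindle',tri([('scene',(249,236)),('side',(297,206))]))
for p in [(260,164),(290,264)]:
  for q in [(296,239),(392,400)]: print('base',p,q,tri([('scene',p),('side',q)]))
for n in ['scene','side']: print(n, ray(n,(320,240)))
```

```text
knob (array([ 0.5743, -0.0589,  0.2383]), [0.0021794781062053708, 0.0021794781062053786])
pivot (array([0.654 , 0.0178, 0.1811]), [0.0034775917272574825, 0.0034775917272575844])
spindle (array([ 0.5692, -0.0464,  0.1869]), [0.0030229154554734664, 0.0030229154554734772])
base (260, 164) (296, 239) (array([ 0.5123, -0.013 ,  0.2349]), [0.10608399905284069, 0.10608399905284091])
base (260, 164) (392, 400) (array([ 0.2495, -0.0997, -0.1475]), [0.2717487899882508, 0.2717487899882509])
base (290, 264) (296, 239) (array([0.5466, 0.0482, 0.147 ]), [0.005684097736488604, 0.005684097736488578])
base (290, 264) (392, 400) (array([ 0.2182, -0.194 , -0.5342]), [0.11338532518830827, 0.11338532518830811])
scene (array([1.1678, 0.6158, 1.1829]), array([-0.5175, -0.4039, -0.7544]))
side (array([0.2125, 1.1288, 0.9875]), array([ 0.1928, -0.7799, -0.5955]))
```

The thing wanted is the silver cup on the green base at scene (290,270). It could be confused with the spare silver cup (340,362), blue (429,288), pink (495,290) and turquoise (259,172). The arm is open, with the black knob at scene (243,218) and the post at (244,277). Pivot to knob measures 110.6 mm and pivot to stake 111 mm, and both should be 110. I'll move in for a close check.

servo_tool:
  increments:
    - [3.3,-2.3,-1.4,0,0,0,-1]
    - [3.3,-2.3,-1.4,0,0,0,-1]
    - [3.3,-2.3,-1.4,0,0,0,-1]
    - [3.3,-2.3,-1.4,0,0,0,-1]
    - [3.3,-2.3,-1.4,0,0,0,-1]

```text
clock: 1.5
position: [0.3185, -0.3698, 0.31]
ee_rot: [0.0, 0.984, 0.181, 0.0]
contact_force: [0.7, 0.4, -0.0]
width: 0.0855
gripper_force: 0.0
```

servo_tool:
  increments:
    - [3.3,-2.3,-1.4,0,0,0,-1]
    - [3.3,-2.3,-1.4,0,0,0,-1]
    - [3.3,-2.3,-1.4,0,0,0,-1]
    - [3.3,-2.3,-1.4,0,0,0,-1]
    - [3.3,-2.3,-1.4,0,0,0,-1]

```text
clock: 2.0
position: [0.4318, -0.2035, 0.3801]
ee_rot: [0.0, 0.984, 0.181, 0.0]
contact_force: [0.7, 0.1, 0.9]
width: 0.0854
gripper_force: 0.0
```

Run:
```python
from h import *
np.set_printoptions(precision=4,suppress=True)
from scipy.spatial.transform import Rotation as Ro
s=manip.get_state();print(s['clock'],s['position'],s['ee_rot'],s['qpos'],s['contact_force'],s['moment'])
f,cx,cy,T=cam('wrist');C=np.linalg.inv(T)
R=Ro.from_quat(np.roll(s['ee_rot'],-1)).as_matrix()
print('cam in tool',R.T@(C[:3,3]-s['position']));print(R.T@C[:3,:3]);print(R,f)
im=snap('wrist','c.png')
for l in ['knob_grip','pivot','cup_base','stake_top','spindle','cup','cezve']:
        print(l,[(np.round(r['at']),round(r['p'],2)) for r in finder.tip_of(l,'wrist')[:3]])
for n,X in [('knob',(0.5743,-0.0589,0.2383)),('pivot',(.654,.0178,.181)),('base',(.5466,.0482,.147))]: print(n,proj('wrist',X))
```

```text
2.0 [ 0.4318 -0.2035  0.3801] [0.0003 0.9835 0.1808 0.0003] [-0.5863  0.0755  1.4189 -0.0001  1.6464  0.6209] [0.6935 0.0731 0.8998] [-0.0377 -0.0326  0.0427]
cam in tool [ 0.0818 -0.0006 -0.1353]
[[ 0.     -0.9474 -0.32  ]
 [ 1.     -0.0002  0.0006]
 [-0.0006 -0.32    0.9474]]
[[ 0.9346  0.3557  0.0006]
 [ 0.3557 -0.9346 -0.0006]
 [ 0.0004  0.0007 -1.    ]] 400.4192390458919
knob_grip []
pivot []
cup_base [(array([333., 309.]), 0.81)]
stake_top []
spindle []
cup [(array([331., 288.]), 0.84)]
cezve [(array([265., 119.]), 0.74)]
knob [162.8179 -91.7298]
pivot [ 105.9763 -247.5335]
base [ 61.1546 -56.1882]
```

servo_tool:
  increments:
    - [4.2,-2.4,-0.4,0,0,0,-1]
    - [4.2,-2.4,-0.4,0,0,0,-1]
    - [4.2,-2.4,-0.4,0,0,0,-1]
    - [4.2,-2.4,-0.4,0,0,0,-1]
    - [4.2,-2.4,-0.4,0,0,0,-1]

```text
clock: 2.9
position: [0.5855, -0.0182, 0.399]
ee_rot: [0.0, 0.984, 0.18, -0.0]
contact_force: [0.3, -0.7, 0.6]
width: 0.085
gripper_force: 0.0
```

servo_tool:
  increments:
    - [0,0,0,0,0,-7.7,-1]
    - [0,0,0,0,0,-7.7,-1]
    - [0,0,0,0,0,-7.6,-1]
    - [0,0,0,0,0,0,-1]
    - [0,0,0,0,0,0,-1]

```text
clock: 3.4
position: [0.5846, -0.0192, 0.3989]
ee_rot: [-0.0, 0.929, 0.371, -0.0]
contact_force: [-0.6, 0.3, 0.5]
width: 0.0856
gripper_force: 0.0
```

Run:
```python
from h import *
np.set_printoptions(precision=4,suppress=True)
s=manip.get_state();print(s['clock'],s['position'],s['ee_rot'],s['qpos'],s['contact_force'],s['moment'])
im=snap('wrist','c.png')
P={}
for l in ['knob_grip','pivot','cup_base','stake_top','spindle','cup','cezve']:
        r=finder.tip_of(l,'wrist')[:3]; P[l]=r
        print(l,[(np.round(q['at'],1),round(q['p'],2)) for q in r])
for n,X in [('knob',(0.5743,-0.0589,0.2383)),('pivot',(.654,.0178,.181)),('base',(.5466,.0482,.147))]: print(n,proj('wrist',X))
for l,a,b in [('knob_grip',(241,218),(296,187)),('pivot',(244,277),(259,216)),('cup_base',(290,264),(296,239)),('spindle',(249,236),(297,206))]:
    if P[l]: print(l,tri([('scene',a),('side',b),('wrist',P[l][0]['at'])]))
```

```text
3.4 [ 0.5846 -0.0192  0.3989] [-0.0001  0.9285  0.3713 -0.0004] [-0.1516  0.2499  1.1586 -0.0002  1.7338  0.6583] [-0.6003  0.2564  0.5027] [0.0222 0.0264 0.0499]
knob_grip [(array([335.1, 254.8]), 0.75)]
pivot [(array([339.5, 107.2]), 0.8)]
cup_base [(array([231.1, 167.5]), 0.94), (array([305.4, 440.3]), 0.83)]
stake_top [(array([331.6, 232.3]), 0.69)]
spindle [(array([333.1, 235.3]), 0.93)]
cup [(array([ 13.8, 147.7]), 0.64), (array([242.9, 158.3]), 0.59)]
cezve []
knob [342.9905 259.7404]
pivot [341.1354 112.4098]
base [238.1491 172.8199]
knob_grip (array([ 0.5742, -0.054 ,  0.2409]), [0.003504809329790417, 0.0032757431516062443, 0.003337990228574768])
pivot (array([0.6547, 0.0204, 0.1831]), [0.0029135503590904514, 0.004515439100034156, 0.0019041209932294852])
cup_base (array([0.5471, 0.0533, 0.1511]), [0.005872604728901083, 0.006760714267809014, 0.0029857979650170334])
spindle (array([ 0.5702, -0.0505,  0.1843]), [0.0047783318409960465, 0.0027479212969155043, 0.0034401510977889204])
```

View pics/c.png

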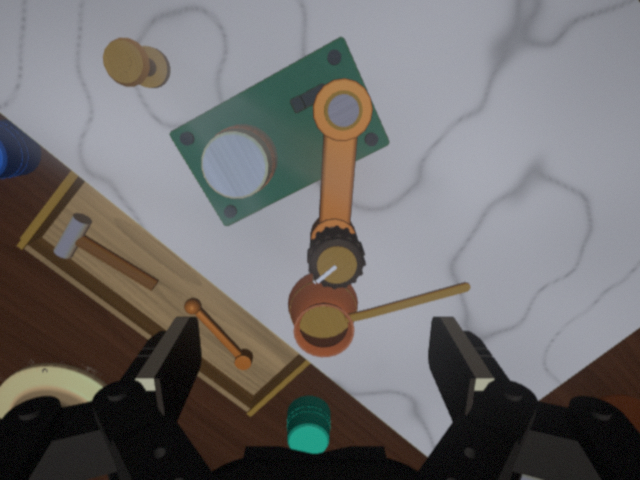

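```bash
cat >> h.py <<'E'
from scipy.spatial.transform import Rotation as Ro
def yaw(s): return np.degrees(2*np.arctan2(s['ee_rot'][2],s['ee_rot'][1]))%360
def intool(s,X):
    return Ro.from_quat(np.roll(s['ee_rot'],-1)).inv().apply(np.asarray(X)-s['position'])*100
E
python3 - <<'E'
from h import *
np.set_printoptions(precision=4,suppress=True)
s=manip.get_state()
k=atz('wrist',(336,256),.239);p=atz('wrist',(339.5,107.2),.183);b=atz('wrist',(231.1,167.5),.1535)
pt=atz('wrist',(343,110),.183+.028)
print(k,p,pt,b,np.linalg.norm((k-pt)[:2]),np.linalg.norm((b-pt)[:2]))
for q in (p,pt): print([np.degrees(np.arctan2(*(v-q)[1::-1])) for v in (k,b)])
print(yaw(s),intool(s,k))
E
```

```text
[ 0.5729 -0.0524  0.239 ] [0.6559 0.0218 0.183 ] [0.6553 0.0198 0.211 ] [0.5474 0.0561 0.1535] 0.10963872032432734 0.11383421236064561
[np.float64(-138.19511492187448), np.float64(162.4546371932491)]
[np.float64(-138.77239628819777), np.float64(161.40272378442157)]
43.816949538741476 [-3.2214  1.6501 16.0347]
```

servo_tool:
  increments:
    - [-0.8,0.4,1.0,0,0,-0.5,-1]
    - [-0.8,0.4,2.0,0,0,-0.5,-1]
    - [-0.8,0.4,2.0,0,0,-0.5,-1]
    - [-0.8,0.45,2.0,0,0,-0.5,-1]
    - [0,0,1,0,0,0,-1]

```text
clock: 4.3
position: [0.572, -0.0535, 0.3168]
ee_rot: [-0.001, 0.921, 0.389, -0.002]
contact_force: [0.2, 0.8, 0.8]
width: 0.0852
gripper_force: 0.0
```

Run:
```python
from h import *
np.set_printoptions(precision=4,suppress=True)
s=manip.get_state()
im=snap('wrist','d.png')
for l in ['knob_grip','pivot','spindle']:
    print(l,[(np.round(q['at'],1),round(q['p'],2)) for q in finder.tip_of(l,'wrist')[:2]])
r=finder.silhouettes('knob_grip','wrist')
print([(q['box'],q['p']) for q in r[:2]])
print(s['position'],yaw(s),proj('wrist',(.573,-.0524,.239)))
q=finder.tip_of('knob_grip','wrist')
if q: k=atz('wrist',q[0]['at'],.239);print(k,intool(s,k))
```

```text
knob_grip [(array([317.6, 255.5]), 0.57), (array([188.5, 132.1]), 0.16)]
pivot []
spindle [(array([312. , 223.8]), 0.77)]
[([316.1, 256.5, 80.2, 88.0], 0.87)]
[ 0.572  -0.0535  0.3168] 45.76724887677018 [314.2098 255.0411]
[ 0.5743 -0.054   0.239 ] [0.1416 0.2233 7.7779]
```

View pics/d.png

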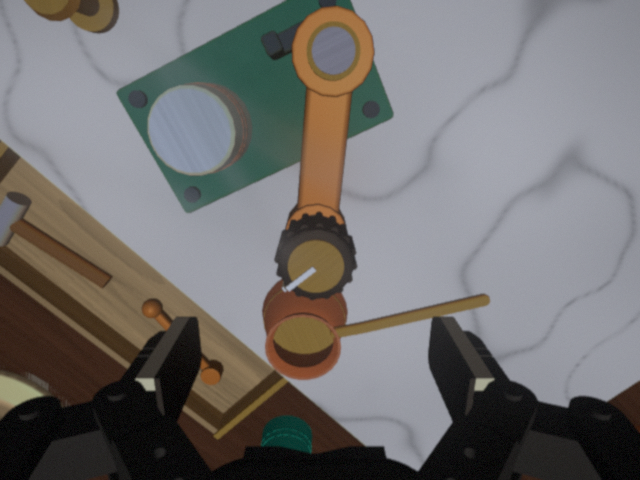

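Run:
```python
from h import *
np.set_printoptions(precision=4,suppress=True)
print(tri([('scene',(338,373)),('side',(227,311))]),tri([('scene',(334,312)),('side',(276,294))]))
# crude: spare cup top (340,357)/(223,297); knob top disc centre
snap('scene');snap('side')
for c in ['scene','side']:
    for l in ['knob_grip','pivot','cup_base','spindle','brass_stake','spare_cup']:
        r=finder.silhouettes(l,c); t=finder.tip_of(l,c)
        print(c,l,[(np.round(q['box']),round(q['p'],2)) for q in r[:2]],[np.round(q['at'],1) for q in t[:2]])
```

```text
(array([0.6547, 0.2645, 0.0686]), [0.0046725434388897955, 0.004672543438889789]) (array([0.5546, 0.179 , 0.0793]), [0.002925021172562449, 0.0029250211725624998])
scene knob_grip [(array([242., 219.,  28.,  20.]), 0.71)] [array([243.8, 219.8])]
scene pivot [] [array([242.7, 276.3]), array([290.9, 280.6])]
scene cup_base [(array([494., 291.,  38.,  37.]), 0.82), (array([292., 271.,  33.,  40.]), 0.74)] [array([285.5, 263.9]), array([430.8, 275.8])]
scene spindle [(array([245., 226.,  21.,  40.]), 0.81), (array([290., 273.,  31.,  40.]), 0.48)] [array([246. , 236.9]), array([244.4, 277.4])]
scene brass_stake [(array([339., 308.,  17.,  38.]), 0.84)] [array([337.5, 312.2])]
scene spare_cup [(array([342., 364.,  35.,  42.]), 0.96)] [array([339.6, 370.8])]
side knob_grip [(array([295., 190.,  23.,  17.]), 0.58)] [array([293.2, 189.8])]
side pivot [(array([276., 204.,  54.,  45.]), 0.91)] [array([257.5, 217.7]), array([226.2, 312. ])]
side cup_base [(array([390., 409.,  34.,  41.]), 0.91), (array([408., 222.,  24.,  25.]), 0.82)] [array([392.8, 399.5]), array([407.7, 214.8])]
side spindle [(array([295., 198.,  18.,  35.]), 0.89), (array([283., 233.,  92., 106.]), 0.24)] []
side brass_stake [(array([277., 285.,  20.,  34.]), 0.97)] [array([278.2, 295.7])]
side spare_cup [(array([224., 303.,  32.,  38.]), 0.94), (array([296., 197.,  17.,  41.]), 0.47)] [array([222.7, 310.6])]
```

servo_tool:
  increments:
    - [0.1,0.1,2.0,0,0,0,-1]
    - [0,0.1,2.5,0,0,0,-1]
    - [0,0,2.5,0,0,0,-1]
    - [0,0,1.5,0,0,0,-1]
    - [0,0,0,0,0,0,-1]

```text
clock: 6.4
position: [0.5741, -0.0527, 0.2318]
ee_rot: [-0.002, 0.921, 0.389, -0.002]
contact_force: [-0.3, 0.2, 0.5]
width: 0.0857
gripper_force: 0.0
```

Run:
```python
from h import *
np.set_printoptions(precision=4,suppress=True)
s=manip.get_state()
im=snap('wrist','e.png')
print(s['position'],yaw(s),s['contact_force'],s['moment'],intool(s,(.573,-.053,.239)))
print([(np.round(q['at'],1),round(q['p'],2)) for q in finder.tip_of('knob_grip','wrist')[:2]],[(q['box'],q['p']) for q in finder.silhouettes('knob_grip','wrist')[:1]])
p=s['position'];R=Ro.from_quat(np.roll(s['ee_rot'],-1)).as_matrix()
for z in (-.5,-1.1,-2.6): print(z,proj('wrist',p+R@np.array([0,0,z/100])))
```

```text
[ 0.5741 -0.0527  0.2318] 45.84196554598652 [-0.3276  0.1865  0.4877] [ 0.0131 -0.008  -0.0052] [-0.0989 -0.0636 -0.7163]
[(array([316.5, 341.6]), 0.7)] [([312.4, 343.3, 126.3, 144.6], 0.84)]
-0.5 [311.3484 333.0011]
-1.1 [311.3416 341.779 ]
-2.6 [311.3222 366.9982]
```

View pics/e.png

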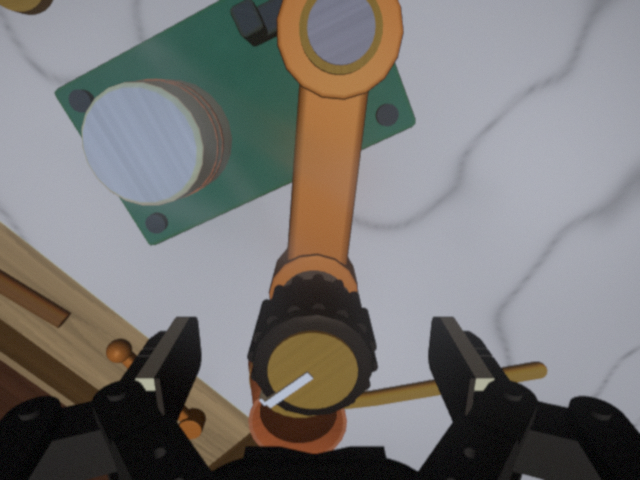

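```bash
cat > t.py <<'E'
from h import *
np.set_printoptions(precision=4,suppress=True)
ct=np.array([.0818,-.0006,-.1353]);Rc=np.array([[0,-.9474,-.32],[1,0,0],[0,-.32,.9474]])
poses={'c':((.5846,-.0192,.3989),(-.0001,.9285,.3713,-.0004)),'e':((.5741,-.0527,.2318),(-.002,.921,.389,-.002))}
def wray(k,px):
    p,q=poses[k];R=Ro.from_quat(np.roll(q,-1)).as_matrix()
    d=R@Rc@np.array([(px[0]-320)/400.4,(px[1]-240)/400.4,1]);return np.array(p)+R@ct,d/np.linalg.norm(d)
def trir(R):
    A=sum(np.eye(3)-np.outer(d,d) for o,d in R);b=sum((np.eye(3)-np.outer(d,d))@o for o,d in R)
    x=np.linalg.solve(A,b);return x,[round(1000*float(np.linalg.norm((np.eye(3)-np.outer(d,d))@(x-o))),1) for o,d in R]
E
python3 - <<'E'
from t import *
print(cam('wrist')[:3],cam('scene')[:3],cam('side')[:3])
for n,c,e,s,d in [('knobtop',(336,264),(313,370),(244,212),(296,184)),('posttop',(343,110),(341,30),(243,268),(258,211)),('cuptop',(236,164),(145,143),(291,264),(293,241))]:
    print(n,'wrist',trir([wray('c',c),wray('e',e)]),'fixed',trir([ray('scene',s),ray('side',d)]))
    print('   all',trir([wray('c',c),wray('e',e),ray('scene',s),ray('side',d)]))
E
python3 - <<'E'
import cv2,numpy as np
a=cv2.imread('pics/a.png')[180:340,190:370];b=cv2.imread('pics/b.png')[160:320,200:380]
cv2.imwrite('pics/f.png',np.hstack([cv2.resize(v,None,fx=2.2,fy=2.2,interpolation=cv2.INTER_CUBIC) for v in(a,b)]))
E
```

```text
(np.float64(400.4192390458919), 314.35877261476946, 238.83613206310187) (np.float64(616.4930556343057), 318.2950572750048, 231.72373493786054) (np.float64(549.3238618199383), 322.60163110807974, 239.91447649516516)
knobtop wrist (array([ 0.5706, -0.0502,  0.2557]), [1.5, 1.5]) fixed (array([ 0.5704, -0.0516,  0.2546]), [0.3, 0.3])
   all (array([ 0.5704, -0.0508,  0.255 ]), [1.8, 1.2, 0.7, 0.2])
posttop wrist (array([0.654 , 0.0208, 0.1982]), [1.2, 1.2]) fixed (array([0.6525, 0.0172, 0.2011]), [1.4, 1.4])
   all (array([0.6531, 0.02  , 0.2032]), [1.9, 1.1, 2.5, 1.6])
cuptop wrist (array([0.5477, 0.0591, 0.1428]), [0.0, 0.0]) fixed (array([0.5499, 0.0549, 0.1488]), [1.5, 1.5])
   all (array([0.5501, 0.0572, 0.1507]), [1.5, 0.5, 1.8, 2.1])
```

View pics/f.png

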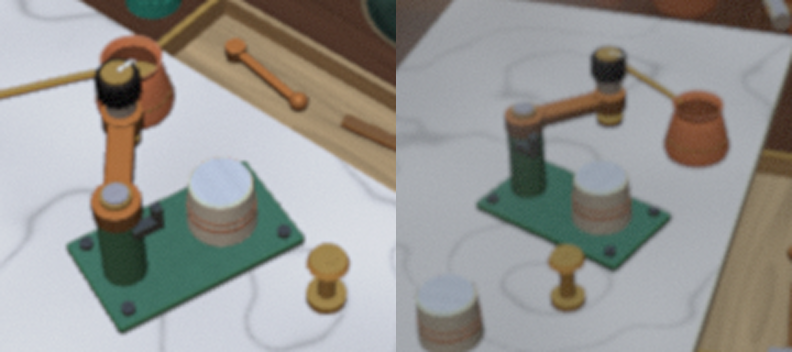

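The crop confirms the choice. The bronze arm on the green fixture carries the black knob, the silver cup stands beside the post, and no blue, pink or turquoise look-alike is involved. The knob top triangulates to z=0.255, so its centre is at 0.240. I'm closing on it.

servo_tool:
  increments:
    - [0,0.05,0.2,0,0,0,0]
    - [0,0,0,0,0,0,0.5]
    - [0,0,0,0,0,0,1]
    - [0,0,0,0,0,0,1]
    - [0,0,0,0,0,0,1]
  squeeze: 30

```text
clock: 7.05
position: [0.5762, -0.0536, 0.233]
ee_rot: [0.0, 0.921, 0.389, 0.0]
contact_force: [-0.7, -0.4, 4.3]
width: 0.0411
gripper_force: 31.0
```

servo_tool:
  increments:
    - [0,0,0,0,0,0,1]
    - [0,0,0,0,0,0,1]
    - [0,0,0,0,0,0,1]
    - [0,0,0,0,0,0,1]
    - [0,0,0,0,0,0,1]

```text
clock: 7.55
position: [0.5762, -0.0536, 0.233]
ee_rot: [0.0, 0.921, 0.389, 0.0]
contact_force: [-1.1, -0.2, 4.9]
width: 0.0411
gripper_force: 31.1
```

Run:
```python
from h import *
np.set_printoptions(precision=4,suppress=True)
s=manip.get_state()
print(s['position'],yaw(s),s['contact_force'],s['moment'],s['width'],s['gripper_force'],s['qpos'])
# swing plan: pivot, in tool frame
for pv in ((.6535,.020,.2),(.6547,.0204,.2)): print(intool(s,pv), np.degrees(np.arctan2(pv[1]-s['position'][1],pv[0]-s['position'][0])))
```

```text
[ 0.5762 -0.0536  0.233 ] 45.845652740263596 [-1.0966 -0.1974  4.8518] [ 0.0079  0.255  -0.0089] 0.04106854877512889 31.115570068359375 [-0.2127  0.2845  1.5085 -0.0003  1.3474  0.558 ]
[10.6588  0.4148  3.3022] 43.59695766047992
[10.7711  0.473   3.3024] 43.31117999810548
```

servo_tool:
  increments:
    - [0.1,-1.12,-0.1,0,0,6,1]
    - [0.1,-1.12,-0.1,0,0,6,1]
    - [0.1,-1.12,0,0,0,6,1]
    - [0.1,-1.12,0,0,0,6,1]
    - [0,0,0,0,0,0,1]

```text
clock: 8.05
position: [0.5527, -0.0126, 0.2332]
ee_rot: [-0.002, 0.982, 0.189, 0.001]
contact_force: [2.5, 2.1, -5.7]
width: 0.041
gripper_force: 31.6
```

Run:
```python
from h import *
np.set_printoptions(precision=4,suppress=True)
s=manip.get_state()
print(s['position'],yaw(s),s['contact_force'],s['moment'],s['width'],s['gripper_force'],s['qpos'])
for pv in ((.6535,.020,.2),): print(intool(s,pv), np.degrees(np.arctan2(pv[1]-s['position'][1],pv[0]-s['position'][0])))
```

```text
[ 0.5527 -0.0126  0.2332] 21.837412925139752 [ 2.4792  2.1208 -5.6646] [ 0.3408 -0.4738 -0.0139] 0.04096596452002468 31.59667432308197 [-0.1516  0.2459  1.5627  0.0047  1.3332  1.0369]
[10.5665  0.7363  3.3374] 17.9257859154669
```

servo_tool:
  increments:
    - [0.1,-1.12,0.1,0,0,6,1]
    - [0.1,-1.12,0,0,0,6,1]
    - [0.1,-1.12,0,0,0,6,1]
    - [0.1,-1.12,0,0,0,6,1]
    - [0.1,-1.12,0,0,0,6,1]

```text
clock: 8.55
position: [0.55, 0.0395, 0.2331]
ee_rot: [0.001, 0.997, -0.073, 0.002]
contact_force: [4.4, -2.1, -1.7]
width: 0.0411
gripper_force: 32.0
```

servo_tool:
  increments:
    - [0.03,-0.3,0,0,0,1.5,1]
    - [0.03,-0.3,0,0,0,1.5,1]
    - [0,0,0,0,0,0,1]
    - [0,0,0,0,0,0,1]
    - [0,0,0,0,0,0,1]

```text
clock: 9.05
position: [0.5514, 0.0457, 0.2332]
ee_rot: [-0.0, 0.995, -0.097, 0.002]
contact_force: [6.8, -0.3, -3.7]
width: 0.0412
gripper_force: 32.0
```

```bash
cat > st.py <<'E'
from h import *
np.set_printoptions(precision=4,suppress=True)
s=manip.get_state()
print(s['clock'],s['position'],yaw(s),s['contact_force'],s['moment'],s['width'],s['gripper_force'],s['qpos'])
R=Ro.from_quat(np.roll(s['ee_rot'],-1));print('Ftool',R.inv().apply(s['contact_force']))
for pv in ((.6535,.020,.2),): print(intool(s,pv), np.degrees(np.arctan2(pv[1]-s['position'][1],pv[0]-s['position'][0])))
E
python3 st.py
```

```text
9.05 [0.5514 0.0457 0.2332] 348.88932998878636 [ 6.7726 -0.2888 -3.7077] [-0.0653 -1.0167 -0.006 ] 0.04119439273711454 32.02118217945099 [-0.0433  0.2447  1.5644  0.0003  1.3286  1.7213]
Ftool [ 6.6871 -1.0184  3.7342]
[10.5042  0.555   3.3549] -14.115063694869562
```

servo_tool:
  increments:
    - [0.13,-0.3,0,0,0,1.5,1]
    - [0.05,-0.3,0,0,0,1.5,1]
    - [0,0,0,0,0,0,1]
    - [0,0,0,0,0,0,1]
    - [0,0,0,0,0,0,1]

```text
clock: 9.55
position: [0.5531, 0.0512, 0.2332]
ee_rot: [-0.0, 0.992, -0.123, 0.001]
contact_force: [5.7, -0.7, -3.1]
width: 0.0408
gripper_force: 32.1
```

```bash
python3 st.py
```

```text
9.55 [0.5531 0.0512 0.2332] 345.87291945100355 [ 5.7161 -0.6963 -3.0787] [-0.1106 -0.978  -0.0373] 0.04077408978654747 32.05592393875122 [-0.033   0.2493  1.558   0.      1.333   1.7844]
Ftool [ 5.7091 -0.719   3.0865]
[10.4963  0.5774  3.329 ] -17.268547671410182
```

servo_tool:
  increments:
    - [0.03,-0.3,0,0,0,1,1]
    - [0,0,0,0,0,0,1]
    - [0,0,0,0,0,0,1]
    - [0,0,0,0,0,0,1]
    - [0,0,0,0,0,0,1]

```text
clock: 10.05
position: [0.5539, 0.0538, 0.2332]
ee_rot: [0.0, 0.991, -0.132, 0.001]
contact_force: [5.3, -0.6, -2.9]
width: 0.0409
gripper_force: 32.0
```

```bash
python3 st.py
```

```text
10.05 [0.5539 0.0538 0.2332] 344.85294070983844 [ 5.3401 -0.6427 -2.9209] [-0.2215 -0.9404  0.0971] 0.040947773497079086 31.9964200258255 [-0.0277  0.2512  1.5553 -0.0007  1.334   1.8076]
Ftool [ 5.319  -0.7763  2.9269]
[10.4892  0.6611  3.3281] -18.759848824397885
```

servo_tool:
  increments:
    - [0.05,-0.3,0,0,0,1.5,1]
    - [0,0,0,0,0,0,1]
    - [0,0,0,0,0,0,1]
    - [0,0,0,0,0,0,1]
    - [0,0,0,0,0,0,1]

```text
clock: 10.55
position: [0.5543, 0.0546, 0.2331]
ee_rot: [0.002, 0.989, -0.145, -0.0]
contact_force: [2.2, -5.6, -2.7]
width: 0.0409
gripper_force: 32.1
```

servo_tool:
  increments:
    - [0.05,-0.3,0,0,0,1.5,1]
    - [0,0,0,0,0,0,1]
    - [0,0,0,0,0,0,1]
    - [0,0,0,0,0,0,1]
    - [0,0,0,0,0,0,1]

```text
clock: 11.05
position: [0.5546, 0.0551, 0.2331]
ee_rot: [0.005, 0.987, -0.158, -0.001]
contact_force: [1.0, -11.0, -0.1]
width: 0.041
gripper_force: 32.4
```

```bash
python3 st.py
```

```text
11.05 [0.5546 0.0551 0.2331] 341.8637162955327 [  1.0139 -10.956   -0.0626] [-1.9717 -0.1302  0.0218] 0.041015421710351795 32.37845152616501 [-0.0196  0.2553  1.5498 -0.0097  1.3399  1.8699]
Ftool [ 4.374  10.0949  0.162 ]
[10.4977  0.2263  3.3063] -19.552726247600365
```

servo_tool:
  increments:
    - [0,0.35,0,0,0,0,1]
    - [0,0,0,0,0,0,-1]
    - [0,0,0,0,0,0,-1]
    - [0,0,0,0,0,0,-1]
    - [0,0,0,0,0,0,-1]

```text
clock: 11.55
position: [0.5545, 0.0568, 0.2333]
ee_rot: [-0.0, 0.988, -0.158, -0.0]
contact_force: [0.8, -0.8, 0.3]
width: 0.0851
gripper_force: 0.0
```

```bash
python3 st.py
python3 - <<'E'
from h import *
s=manip.get_state();im=snap('wrist','g.png')
print([(np.round(q['at'],1),round(q['p'],2)) for q in finder.tip_of('knob_grip','wrist')[:2]],[(q['box'],q['p']) for q in finder.silhouettes('knob_grip','wrist')[:1]])
p=s['position'];R=Ro.from_quat(np.roll(s['ee_rot'],-1)).as_matrix()
for z in (.24,.255): 
    for dx in (0,-.004): print(z,dx,proj('wrist',p+R@np.array([dx,0,p[2]-z])))
E
```

```text
11.55 [0.5545 0.0568 0.2333] 341.86678876543743 [ 0.7927 -0.8036  0.2819] [-0.0338  0.0136 -0.0365] 0.08512636931307777 0.0 [-0.0229  0.2534  1.552   0.0003  1.3371  1.8643]
Ftool [ 1.0032  0.517  -0.2829]
[10.5549  0.4169  3.3198] -20.394871700302804
[(array([323.8, 335. ]), 0.64)] [([321.5, 341.9, 125.7, 146.8], 0.98)]
0.24 0 [314.22994474 337.49671512]
0.24 -0.004 [314.23196764 346.81911367]
0.255 0 [314.23387997 362.3042638 ]
0.255 -0.004 [314.23607854 372.37315651]
```

View pics/g.png

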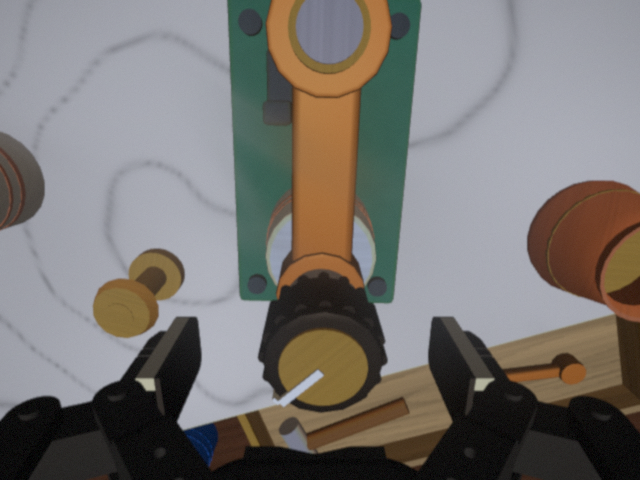

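servo_tool:
  increments:
    - [-0.2,0.33,0,0,0,0,-1]
    - [0,0,0,0,0,-8.5,-1]
    - [0,0,0,0,0,-8.5,-1]
    - [0,0,0,0,0,-8.5,-1]
    - [0,0,0,0,0,-8.5,-1]

```text
clock: 12.2
position: [0.5517, 0.0537, 0.2333]
ee_rot: [0.0, 0.99, 0.141, -0.0]
contact_force: [0.0, 0.7, 0.4]
width: 0.0854
gripper_force: 0.0
```

servo_tool:
  increments:
    - [0,0,0,0,0,-8.5,-1]
    - [0,0,0,0,0,-8.5,-1]
    - [0,0,0,0,0,-8.5,-1]
    - [0,0,0,0,0,-8.5,-1]
    - [0,0,0,0,0,-8.5,-1]

```text
clock: 12.7
position: [0.5517, 0.0537, 0.2333]
ee_rot: [-0.0, 0.872, 0.49, -0.0]
contact_force: [-0.6, -0.3, -0.0]
width: 0.0856
gripper_force: 0.0
```

servo_tool:
  increments:
    - [0,0,0,0,0,-8.5,-1]
    - [0,0,0,0,0,-8.5,-1]
    - [0,0,0,0,0,-8.5,-1]
    - [0,0,0,0,0,-8.5,-1]
    - [0,0,0,0,0,-8.5,-1]

```text
clock: 13.2
position: [0.5518, 0.0537, 0.2333]
ee_rot: [-0.0, 0.635, 0.773, -0.0]
contact_force: [-0.6, -0.4, -0.9]
width: 0.0856
gripper_force: 0.0
```

servo_tool:
  increments:
    - [0,0,0,0,0,-8.5,-1]
    - [0,0,0,0,0,-8.5,-1]
    - [0,0,0,0,0,-8.5,-1]
    - [0,0,0,0,0,-8.5,-1]
    - [0,0,0,0,0,-8.5,-1]

```text
clock: 13.7
position: [0.5518, 0.0537, 0.2333]
ee_rot: [-0.0, 0.312, 0.95, -0.0]
contact_force: [0.1, 0.5, -0.3]
width: 0.0852
gripper_force: 0.0
```

servo_tool:
  increments:
    - [0,0,0,0,0,-8.5,-1]
    - [0,0,0,0,0,-8.5,-1]
    - [0,0,0,0,0,-8.5,-1]
    - [0,0,0,0,0,-8.5,-1]
    - [0,0,0,0,0,-8.5,-1]

```text
clock: 14.2
position: [0.5518, 0.0537, 0.2333]
ee_rot: [-0.0, -0.054, 0.999, -0.0]
contact_force: [-0.2, 0.3, -0.3]
width: 0.0856
gripper_force: 0.0
```

servo_tool:
  increments:
    - [0,0,0,0,0,-8.5,-1]
    - [0,0,0,0,0,-8.5,-1]
    - [0,0,0,0,0,-8.5,-1]
    - [0,0,0,0,0,-8.5,-1]
    - [0,0,0,0,0,0,-1]

```text
clock: 14.7
position: [0.5518, 0.0537, 0.2333]
ee_rot: [-0.0, -0.341, 0.94, -0.0]
contact_force: [0.2, 0.2, 0.3]
width: 0.0856
gripper_force: 0.0
```

servo_tool:
  increments:
    - [0,0,0,0,0,0,-1]
    - [0,0,0,0,0,0,-1]
    - [0,0,0,0,0,0,-1]
    - [0,0,0,0,0,0,-1]
    - [0,0,0,0,0,0,-1]

```text
clock: 15.2
position: [0.552, 0.0538, 0.2333]
ee_rot: [-0.0, -0.341, 0.94, -0.0]
contact_force: [0.0, 0.5, -0.2]
width: 0.0855
gripper_force: 0.0
```

```bash
python3 st.py
python3 - <<'E'
from h import *
s=manip.get_state();im=snap('wrist','i.png')
print([(np.round(q['at'],1),round(q['p'],2)) for q in finder.tip_of('knob_grip','wrist')[:2]],[(q['box'],q['p']) for q in finder.silhouettes('knob_grip','wrist')[:1]])
p=s['position'];R=Ro.from_quat(np.roll(s['ee_rot'],-1)).as_matrix()
for z in (.24,.255): 
    for dx in (0,-.004): print(z,dx,proj('wrist',p+R@np.array([dx,0,p[2]-z])))
E
```

```text
15.2 [0.552  0.0538 0.2333] 219.81878339517826 [ 0.0222  0.5342 -0.1941] [ 0.0231 -0.011   0.0436] 0.08552676663335972 0.0 [-0.0282  0.2488  1.5584 -0.0001  1.3344 -2.2939]
Ftool [-0.3592  0.3961  0.194 ]
[-5.6261 -9.095   3.329 ] -18.44181561689846
[(array([318.6, 335.2]), 0.86)] [([315.5, 339.5, 123.8, 142.8], 0.78)]
0.24 0 [312.44706076 339.52887083]
0.24 -0.004 [312.46099537 348.8067245 ]
0.255 0 [312.21527656 364.53591523]
0.255 -0.004 [312.232866   374.55069316]
```

View pics/i.png

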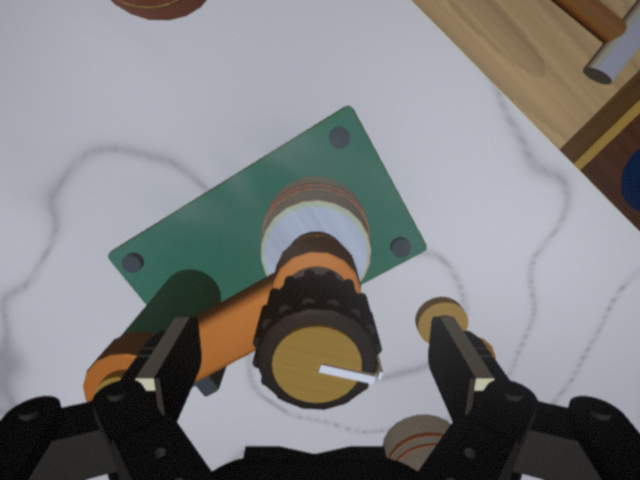

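servo_tool:
  increments:
    - [0,0.15,0.1,0,0,-8.5,-1]
    - [0,0,0.1,0,0,-8.5,-1]
    - [0,0,0,0,0,0,0]
    - [0,0,0,0,0,0,1]
    - [0,0,0,0,0,0,1]
  squeeze: 60

```text
clock: 15.85
position: [0.5511, 0.055, 0.2313]
ee_rot: [0.0, -0.475, 0.88, -0.0]
contact_force: [-0.2, -0.2, -0.8]
width: 0.044
gripper_force: 0.0
```

servo_tool:
  increments:
    - [0,0,0,0,0,0,1]
    - [0,0,0,0,0,0,1]
    - [0,0,0,0,0,0,1]
    - [0,0,0,0,0,0,1]
    - [0,0,0,0,0,0,1]

```text
clock: 16.35
position: [0.5517, 0.0548, 0.2318]
ee_rot: [0.001, -0.476, 0.88, -0.001]
contact_force: [1.8, -0.6, 4.3]
width: 0.0406
gripper_force: 61.0
```

```bash
python3 st.py
```

```text
16.35 [0.5517 0.0548 0.2318] 236.83172087173529 [ 1.7925 -0.6484  4.255 ] [-0.2958 -0.2408 -0.0144] 0.0405532766070858 61.04340612888336 [-0.0262  0.2484  1.5626 -0.0005  1.3288 -2.5888]
Ftool [-0.44   -1.8627 -4.2515]
[ -2.6579 -10.4155   3.1993] -18.852067009822445
```

servo_tool:
  increments:
    - [-0.2,0.05,-0.06,0,0,0,1]
    - [0,0,0.014,0,0,8.5,1]
    - [0,0,0.014,0,0,8.5,1]
    - [0,0,0.014,0,0,8.5,1]
    - [0,0,0.014,0,0,8.5,1]

```text
clock: 16.85
position: [0.5518, 0.0552, 0.2313]
ee_rot: [-0.0, -0.195, 0.981, -0.002]
contact_force: [0.3, -6.1, 2.7]
width: 0.0406
gripper_force: 61.2
```

```bash
python3 st.py
```

```text
16.85 [0.5518 0.0552 0.2313] 202.49698849418652 [ 0.2572 -6.139   2.7455] [-0.9807 -0.2182  0.0269] 0.04063233917200287 61.17173910140991 [-0.0232  0.2501  1.5616 -0.0039  1.33   -1.9857]
Ftool [ 2.1157 -5.7796 -2.7222]
[-8.0551 -7.138   3.1432] -19.10949555848677
```

servo_tool:
  increments:
    - [0,0,0.014,0,0,8.5,1]
    - [0,0,0.014,0,0,8.5,1]
    - [0,0,0.014,0,0,8.5,1]
    - [0,0,0.014,0,0,8.5,1]
    - [0,0,0.014,0,0,8.5,1]

```text
clock: 17.35
position: [0.5516, 0.0554, 0.2306]
ee_rot: [0.0, 0.174, 0.985, -0.002]
contact_force: [0.3, -4.7, 2.8]
width: 0.0407
gripper_force: 61.2
```

```bash
python3 st.py
```

```text
17.35 [0.5516 0.0554 0.2306] 159.9960716093505 [ 0.345  -4.6709  2.7976] [-0.9149 -0.1729  0.0191] 0.04066679751982028 61.15828335285187 [-0.0232  0.2505  1.5629 -0.0036  1.3287 -1.244 ]
Ftool [-1.924  -4.2807 -2.7816]
[-10.7809   0.1679   3.065 ] -19.167287103149977
```

servo_tool:
  increments:
    - [0,0,0.012,0,0,8.0,1]
    - [0,0,0.012,0,0,8.0,1]
    - [0,0,0.012,0,0,8.0,1]
    - [0,0,0.012,0,0,8.0,1]
    - [0,0,0.012,0,0,8.0,1]

```text
clock: 17.85
position: [0.5517, 0.0556, 0.2299]
ee_rot: [0.001, 0.5, 0.866, -0.001]
contact_force: [1.4, -3.9, 2.3]
width: 0.0406
gripper_force: 61.1
```

```bash
echo "print('EFF',s['effort'][5], 'Mz',s['moment'][2])" >> st.py; python3 st.py
```

```text
17.85 [0.5517 0.0556 0.2299] 120.01099634863616 [ 1.4316 -3.8783  2.3048] [-0.8659 -0.2733 -0.0346] 0.04062182667952634 61.14224553108215 [-0.0231  0.2509  1.5639 -0.0032  1.327  -0.5462]
Ftool [-4.0802 -0.7042 -2.2933]
[-8.1604  7.0381  3.0017] -19.260065602468085
EFF -1.1282088607549667 Mz -0.03457781398418737
```

servo_tool:
  increments:
    - [0,0,0.007,0,0,4.0,1]
    - [0,0,0.007,0,0,4.0,1]
    - [0,0,0.007,0,0,4.0,1]
    - [0,0,0.007,0,0,4.0,1]
    - [0,0,0,0,0,0,1]

```text
clock: 18.35
position: [0.5519, 0.0555, 0.2298]
ee_rot: [0.001, 0.614, 0.79, -0.001]
contact_force: [0.9, -4.7, 3.2]
width: 0.0404
gripper_force: 61.2
```

```bash
python3 st.py
```

```text
18.35 [0.5519 0.0555 0.2298] 104.28720366946915 [ 0.8726 -4.7266  3.1949] [-0.8586 -0.1775  0.0842] 0.04039762250025981 61.22676730155945 [-0.0231  0.251   1.5642 -0.0033  1.3263 -0.2717]
Ftool [-4.8058 -0.3232 -3.1796]
[-5.9389  8.974   2.988 ] -19.256933345868312
EFF 0.32026346772909164 Mz 0.08416892987715274
```

servo_tool:
  increments:
    - [0,0,0.007,0,0,4.0,1]
    - [0,0,0.007,0,0,4.0,1]
    - [0,0,0.007,0,0,4.0,1]
    - [0,0,0,0,0,0,1]
    - [0,0,0,0,0,0,1]

```text
clock: 18.85
position: [0.5519, 0.0554, 0.2297]
ee_rot: [0.001, 0.692, 0.722, -0.001]
contact_force: [1.9, -5.3, 3.6]
width: 0.0405
gripper_force: 61.3
```

```bash
python3 st.py
```

```text
18.85 [0.5519 0.0554 0.2297] 92.36158910600376 [ 1.8694 -5.3434  3.6082] [-0.8505 -0.1671  0.0954] 0.040475064442978166 61.28312587738037 [-0.0232  0.2511  1.5643 -0.0035  1.3258 -0.0635]
Ftool [-5.4281  1.6482 -3.5895]
[-3.9472 10.0002  2.9837] -19.227279889543503
EFF 0.15137591399252415 Mz 0.09537471234864137
```

servo_tool:
  increments:
    - [0,0,0.007,0,0,4.0,1]
    - [0,0,0.007,0,0,4.0,1]
    - [0,0,0,0,0,0,1]
    - [0,0,0,0,0,0,1]
    - [0,0,0,0,0,0,1]

```text
clock: 19.35
position: [0.552, 0.0554, 0.2296]
ee_rot: [0.001, 0.741, 0.672, -0.001]
contact_force: [2.1, -5.7, 4.2]
width: 0.0406
gripper_force: 61.3
```

```bash
python3 st.py|grep -v '^\['
```

```text
19.35 [0.552  0.0554 0.2296] 84.37919239010799 [ 2.1241 -5.7289  4.1807] [-0.9158 -0.183   0.1998] 0.04064134400318184 61.316542625427246 [-0.0231  0.2511  1.5645 -0.0036  1.3255  0.0758]
Ftool [-5.5076  2.6783 -4.1597]
EFF 0.2138881478458643 Mz 0.19984239144329552
```

servo_tool:
  increments:
    - [0,0,0.004,0,0,3.0,1]
    - [0,0,0.004,0,0,3.0,1]
    - [0,0,0,0,0,0,1]
    - [0,0,0,0,0,0,1]
    - [0,0,0,0,0,0,1]

```text
clock: 19.85
position: [0.552, 0.0554, 0.2296]
ee_rot: [0.002, 0.775, 0.632, -0.001]
contact_force: [2.0, -4.8, 3.3]
width: 0.0403
gripper_force: 61.3
```

```bash
python3 st.py|grep -v '^\['
```

```text
19.85 [0.552  0.0554 0.2296] 78.38585061194193 [ 1.9529 -4.8008  3.3   ] [-0.8828 -0.2134  0.2444] 0.040328684382061754 61.308231353759766 [-0.0231  0.2511  1.5646 -0.0036  1.3253  0.1805]
Ftool [-4.3204  2.8834 -3.282 ]
EFF 0.2415709476917982 Mz 0.2443633053696351
```

servo_tool:
  increments:
    - [0,0,0.004,0,0,3.0,1]
    - [0,0,0,0,0,0,1]
    - [0,0,0,0,0,0,1]
    - [0,0,0,0,0,0,1]
    - [0,0,0,0,0,0,1]

```text
clock: 20.35
position: [0.552, 0.0554, 0.2295]
ee_rot: [0.002, 0.791, 0.611, -0.001]
contact_force: [2.3, -6.2, 3.4]
width: 0.0406
gripper_force: 61.3
```

```bash
python3 st.py|grep -v '^\['
```

```text
20.35 [0.552  0.0554 0.2295] 75.36178783499268 [ 2.307  -6.15    3.3935] [-0.8911 -0.2604  0.0891] 0.040567610175980706 61.342681646347046 [-0.0232  0.2511  1.5647 -0.0036  1.3252  0.2332]
Ftool [-5.3783  3.7909 -3.3709]
EFF 0.11971141677349806 Mz 0.08911280300319421
```

servo_tool:
  increments:
    - [0,0,0.004,0,0,3.0,1]
    - [0,0,0,0,0,0,1]
    - [0,0,0,0,0,0,1]
    - [0,0,0,0,0,0,1]
    - [0,0,0,0,0,0,1]

```text
clock: 20.85
position: [0.552, 0.0554, 0.2295]
ee_rot: [0.001, 0.807, 0.59, -0.001]
contact_force: [0.9, -5.6, 3.8]
width: 0.0403
gripper_force: 61.3
```

```bash
python3 st.py|grep -v '^\['
```

```text
20.85 [0.552  0.0554 0.2295] 72.31735292658674 [ 0.9304 -5.6013  3.7781] [-0.847  -0.1983 -0.1508] 0.04028158555619201 61.327884793281555 [-0.0233  0.2512  1.5647 -0.0034  1.3251  0.2862]
Ftool [-5.0654  2.5935 -3.7589]
EFF -0.11147487675771117 Mz -0.15082411685274438
```

servo_tool:
  increments:
    - [0,0,0.004,0,0,3.0,1]
    - [0,0,0.004,0,0,2.0,1]
    - [0,0,0,0,0,0,1]
    - [0,0,0,0,0,0,1]
    - [0,0,0,0,0,0,1]

```text
clock: 21.35
position: [0.552, 0.0553, 0.2293]
ee_rot: [0.002, 0.832, 0.554, -0.001]
contact_force: [1.7, -5.6, 3.7]
width: 0.0407
gripper_force: 61.3
```

```bash
python3 st.py|grep -v '^\['
```

```text
21.35 [0.552  0.0553 0.2293] 67.31564499226835 [ 1.6945 -5.5689  3.6857] [-0.8875 -0.2407 -0.1302] 0.04072626451899774 61.342286467552185 [-0.0233  0.2513  1.5649 -0.0035  1.3249  0.3734]
Ftool [-4.4956  3.7174 -3.666 ]
EFF -0.10859614005312324 Mz -0.13015558564533694
```

servo_tool:
  increments:
    - [0,0,0.004,0,0,3.0,1]
    - [0,0,0,0,0,0,1]
    - [0,0,0,0,0,0,1]
    - [0,0,0,0,0,0,1]
    - [0,0,0,0,0,0,1]

```text
clock: 21.85
position: [0.552, 0.0554, 0.2293]
ee_rot: [0.002, 0.846, 0.533, -0.001]
contact_force: [0.9, -5.6, 2.3]
width: 0.0403
gripper_force: 61.3
```

```bash
python3 st.py|grep -v '^\['
```

```text
21.85 [0.552  0.0554 0.2293] 64.35240450376503 [ 0.8939 -5.596   2.3434] [-0.8147 -0.2762  0.0578] 0.04031952436730182 61.30987107753754 [-0.0232  0.2513  1.565  -0.0036  1.3247  0.4253]
Ftool [-4.6646  3.2325 -2.3235]
EFF 0.07343390956521034 Mz 0.057849186825177375
```

The torque rose to 0.25, fell through zero, and came back to about zero at the next notch, so that is one click. I'm releasing and backing off straight up.

servo_tool:
  increments:
    - [0,0,0,0,0,0,-1]
    - [0,0,0,0,0,0,-1]
    - [0,0,0,0,0,0,-1]
    - [0,0,0,0,0,0,-1]
    - [0,0,0,0,0,0,-1]

```text
clock: 22.35
position: [0.5515, 0.0572, 0.2289]
ee_rot: [-0.0, 0.846, 0.533, -0.0]
contact_force: [0.5, -1.1, -0.1]
width: 0.0853
gripper_force: 0.0
```

servo_tool:
  increments:
    - [0,0,-1,0,0,0,-1]
    - [0,0,-2,0,0,0,-1]
    - [0,0,-3,0,0,0,-1]
    - [0,0,-3,0,0,0,-1]
    - [0,0,-1,0,0,0,-1]

```text
clock: 22.85
position: [0.5531, 0.057, 0.3332]
ee_rot: [0.002, 0.846, 0.533, 0.003]
contact_force: [-0.3, 0.5, -0.0]
width: 0.0856
gripper_force: 0.0
```

servo_tool:
  increments:
    - [0,0,0,0,0,0,-1]
    - [0,0,0,0,0,0,-1]
    - [0,0,0,0,0,0,-1]
    - [0,0,0,0,0,0,-1]
    - [0,0,0,0,0,0,-1]

```text
clock: 23.35
position: [0.5514, 0.057, 0.3281]
ee_rot: [-0.001, 0.846, 0.532, -0.001]
contact_force: [0.3, 1.1, -0.9]
width: 0.0855
gripper_force: 0.0
```

```bash
python3 st.py; python3 -c "
from h import *
snap('wrist','j.png')"
```

```text
23.35 [0.5514 0.057  0.3281] 64.3420182600383 [ 0.2562  1.0686 -0.9456] [-0.039   0.0158 -0.0653] 0.08552932125097733 0.0 [-0.0226  0.2092  1.3801 -0.      1.5542  0.4253]
Ftool [ 1.0749 -0.2301  0.9452]
[ 1.0997 10.8254 12.7881] -19.901935946936273
EFF 4.472502155294933e-05 Mz -0.06529693067921137
```

View pics/j.png

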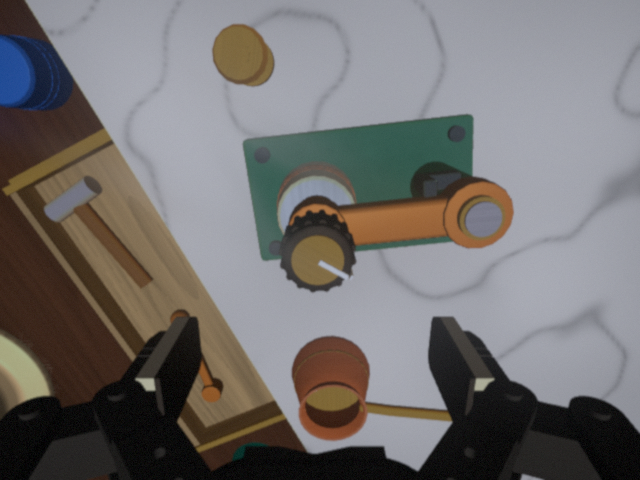

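The picture shows the arm over the cup in line with the base, the knob at (318,262) with its white line where the grip left it, and the bystanders in place. I'm handing in.

```bash
python3 -c "
from rig import manip
print(manip.sign_off())"
```

```text
the job is handed in; nothing more can be done
None
```

The bronze arm is closed against its stop, the ratchet knob was tightened to its first click only and released, and the job was handed in at about 23 s of the 70 s; no verdict came back.

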